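# Refit the spindle of the yarn-reel stand

### The job

The reel stand on the mending table has lost its spindle. Of the two spindles lying in rests, take the long one by its wooden handle and slide it, tip first, through the side plate facing the rests, the empty reel and the other plate, until its collar is up to the first plate or within about 2 cm of it. Then let go, leaving the reel in its cradle.

Things in the scene. Friction and masses are not known exactly. Their poses are not given: they have to be found in the camera images.
- spindle_grip (a point): Handle centre of the long spindle (95 g): wood handle 26 mm dia, 70 long; collar 50 dia at 35-45 mm along +y; aluminium rod 14 dia, tip at 220. +y: axis, handle to tip; may roll about y. Starts level, 50 mm up, tip to +y, rod in the open-topped notches (57 mm high) of a rest, handle overhanging; lifts straight up. Beside it, 90 mm or more off, nearer or farther, a short one (rod 100).
- near_hole (a point): Centre of the round 38 mm hole in the first side plate of the fixed reel stand, at the outer face, which faces the rests (-y); 120 mm above the table. Two plates, each 100 mm wide, 14 thick, top edge at 150; outer faces 120 mm apart. +y runs level from first to second hole, z up. The released spindle sinks 12 mm to the holes' bottoms. Things between rests and stand are under 80 mm high.
- far_hole (a point): Centre of the like hole in the second side plate, at its outer face, 120 mm along +y from the first point, same height and axes.
- reel (a point): Centre of the empty reel lying loose in the stand's cradle between the plates, its bore in line with the holes: two pale wooden flanges 110 mm in diameter, 72 mm over both, on a cardboard core; bore 48 mm in diameter; about 160 g. Its y axis is the bore axis.
Things that resemble listed ones, but are neither listed nor needed, are in the scene too. Of the things that look like the part that bears near_hole, take the one that is nearest to the robot's base at the start. What is shaped like the part that bears reel but turquoise is not meant.

How it is judged:
By the outcome, as a careful person would: the job done as asked, in the order asked, and still so for the second after the job is handed in, with the robot touching nothing.
It also fails if it takes over 45 s, if anything falls off the work surface, if the arm or the gripper's body presses on something with over 40 N, if the wrist force passes 120 N, or if a joint passes its speed limit or range.

### The arm

A 6-joint arm with a two-finger parallel gripper is mounted at the origin on the work surface. World frame = base frame: x ahead of the robot, y to its left, z up, the work surface at z = 0. Lengths are in m, angles in rad, forces in N, time in s.
With the tool pointing down it reaches from about 0.325 to 0.85 m from the base axis. Payload 15.5 kg.
Tool frame: the origin (TCP) lies at the very end of the fingers, on their centre line; the grasp point (between the pads) lies 19 mm behind it; z points along the fingers, y is the direction in which the jaws open and shut (so a half turn about z gives the same grasp; the last joint's range is limited). The gripper opens to 91 mm and grips with 3 to 60 N. Pads are 32 mm wide; open, the fingers measure 118 mm over their backs; the gripper's body (76 mm by 178 mm) begins 60 mm behind the grasp point.
Start: joints at [1.131, 0.494, 1.345, -0, 1.302, -0.096], TCP at [0.211, 0.588, 0.214] pointing down, gripper open.
Joint ranges: [-2.91, 2.91], [-0.82, 2.16], [0.22, 2.67], [-1.22, 4.37], [0.12, 2.79], [-3.08, 3.08]. Speed limits (rad/s): [1.89, 1.89, 2.57, 3.01, 3.01, 3.01].

### API

Orientations are given as a unit quaternion [w, x, y, z].
In Python, from plant import ctrl gives the robot as it stands. The module is installed in compiled form; this text tells all that it offers.
- The arm moves only by the shell command python3 -m creep 'ROWS' [OPENING] [FORCE]. ROWS is JSON, a list of rows, each a list of 2 entries, a list of its own where there are three numbers: the shift along the world's x, y, z in m, then the turn about the world's z in degrees. In form: [[[x, y, z], spin], ...]. A call has 1 to 5 rows; each row is the pose to reach, as a shift and turn from the pose commanded when the call began; what a row does not reach only later rows make up. A row lasts 1/10 s, in which the tool goes at most 50 mm and 8.59 degrees, less where a joint would pass 70% of its speed; a pose out of reach is approached as far as the arm can. A call with a gripper value outside its range is refused whole. OPENING is the opening, from 0 (shut) to 1 (fully open), set as the call begins (- or left out, the last holds). The fingers move at their own pace and stop on an object; FORCE is the grip in N (left out, the last holds). Time passes only in rows, so rows that repeat a pose let the fingers close. It gives the time, the measured TCP pose, the force and the opening at its end, in the units of the state.
- ctrl.sense(): the state, without advancing time (a new reading comes with each control period).
- ctrl.capture(name): name is "scene" or "top" or "wrist"; returns (picture, depth): 384x512x3 uint8, red, green, blue; 384x512 float32, m along the optical axis (not along the pixel's ray), 0 where there is no reading.
- ctrl.get_calibration(name): a dict with "K" (3x3 intrinsics, pixels), "cam_to_world" (4x4, takes a point from camera to world coordinates). Camera axes: x right, y down, z forward; pixel columns grow to the right and rows downward; lengths in m; the calibration is good to about 2 mm. A picture is of the moment at which its call begins: read the wrist's pose just before it. get_calibration takes no time and is no camera call; for the wrist camera it gives the pose at the moment of the call.
- ctrl.finish_job(): hands the job in, once; it reports no verdict.
The state is a dict: "t": time; "joints": joint angles; "qd": joint speeds; "effort": joint torques, N m; "ee_pos": TCP position; "tool_rot": TCP orientation; "ft_force": force on the tool from outside, world axes, zero at the start; "ft_torque": the same for the moment, N m; "opening": opening from 0.0 (shut) to 1.0 (fully open).
Only numpy, scipy, OpenCV 4.12 (cv2) and the standard library are available. Lean on these libraries where they do the work, as an engineer would, in place of code of your own. Each camera call takes 0.05 s, during which the arm holds its last target. There are 200 camera calls.

## Working session

There is one attempt and no reset: what is moved stays moved. The work goes in short steps, Python scripts to look and compute and a shell command to move; the robot and the scene stay as the last step left them, time stands still between calls to the robot, and variables do not carry over. Pictures are saved under pics/ and viewed, on a budget of 10 in all, crops included, one or two more only if the job needs it, and the job is handed in when it is done.

```bash
mkdir -p pics
cat > h.py <<'E'
import numpy as np, cv2
from plant import ctrl
def grab(n):
    c=ctrl.get_calibration(n); p,d=ctrl.capture(n); np.savez(f'{n}.npz',p=p,d=d,K=c['K'],T=c['cam_to_world'])
    return p,d,np.array(c['K']),np.array(c['cam_to_world'])
def load(n):
    z=np.load(f'{n}.npz'); return z['p'],z['d'],z['K'],z['T']
def cloud(d,K,T):
    v,u=np.mgrid[:d.shape[0],:d.shape[1]]
    P=np.stack([(u-K[0,2])/K[0,0]*d,(v-K[1,2])/K[1,1]*d,d],-1)
    W=P@T[:3,:3].T+T[:3,3]; W[d<=0]=np.nan; return W
E
python3 - <<'E'
from h import *
a=grab('scene');b=grab('top')
s=ctrl.sense();print(s['t'],s['ee_pos'],s['tool_rot'],s['opening'],a[3].round(2).tolist(),b[3].round(2).tolist())
for n,x in(('scene',a),('top',b)): cv2.imwrite(f'pics/{n}0.png',cv2.resize(x[0][:,:,::-1],(800,600)))
E
```

```text
0.1 [0.21108763 0.58789035 0.2133748 ] [-1.46616788e-04  1.71537919e-01  9.85177346e-01 -5.63723723e-04] 1.0008073830108979 [[-0.23, 0.81, -0.53, 1.26], [0.97, 0.19, -0.14, 0.14], [-0.01, -0.55, -0.84, 1.18], [0.0, 0.0, 0.0, 1.0]] [[0.02, -1.0, 0.07, 0.52], [-1.0, -0.02, -0.02, -0.03], [0.02, -0.07, -1.0, 1.11], [0.0, 0.0, 0.0, 1.0]]
```

View pics/scene0.png

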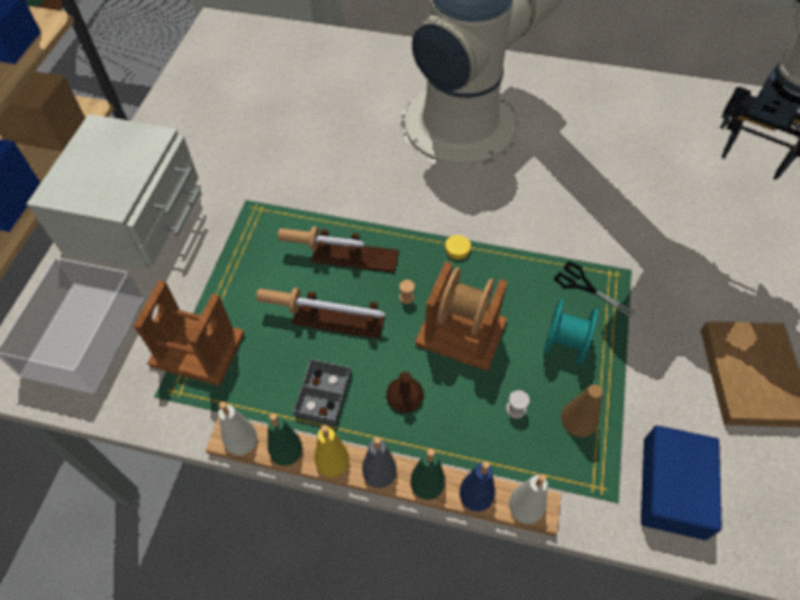

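View pics/top0.png

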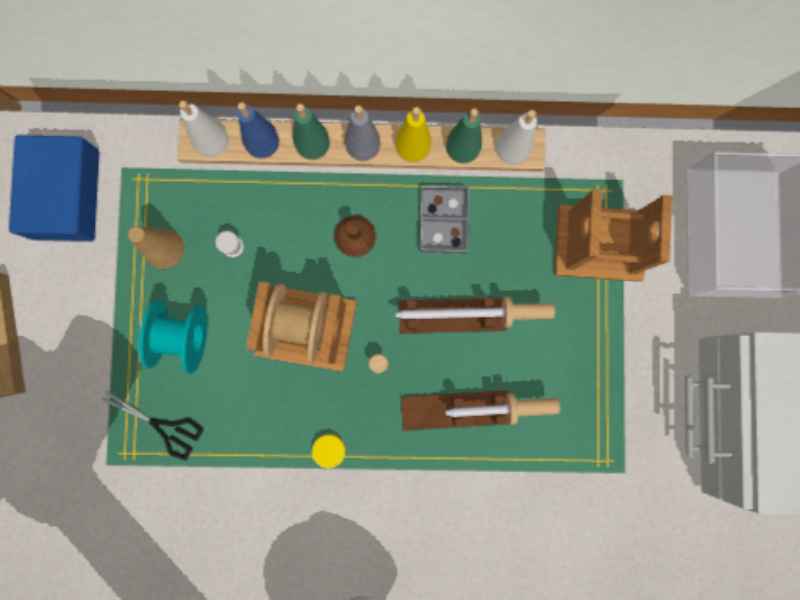

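The scene view shows the target stand at (465,315), the long spindle at (320,305) and the short one at (320,240). A look-alike stand is at (190,335). In the top view the long spindle is at (475,312) and the stand at (300,325), turned slightly.

```bash
cat > m.py <<'E'
from h import *
p,d,K,T=load('top'); W=cloud(d,K,T)
def roi(u0,v0,u1,v1): 
    m=np.zeros(d.shape,bool); m[int(v0*.64):int(v1*.64),int(u0*.64):int(u1*.64)]=1; return m
def line(P):
    c=P.mean(0); return c, np.linalg.svd(P-c)[2][0]
Z=W[...,2]; print('K',K[0,0],'table z',np.nanmedian(Z[roi(480,350,600,380)]))
# long spindle: everything above 45mm in roi
m=roi(380,285,570,340)&(Z>.046); P=W[m]
c,a=line(P[:,:2]); a*=np.sign(a[1]) ; t=(P[:,:2]-c)@a
print('spindle c',c,'axis',a,'t',t.min(),t.max(),'deg',np.degrees(np.arctan2(-a[0],a[1])))
for lo in np.arange(t.min(),t.max(),.015):
    q=(t>=lo)&(t<lo+.015); s=(P[q][:,:2]-c)@[-a[1],a[0]]
    if q.sum(): print(round(lo,3),q.sum(),'z',P[q][:,2].max().round(4),'lat',s.min().round(4),s.max().round(4),np.median(s).round(4))
# stand
m=roi(235,270,365,380); P=W[m&(Z>.06)]
print(np.histogram(P[:,2],np.arange(.06,.19,.01)))
m=(m&(Z>.143)&(Z<.156)).astype(np.uint8); n,l,st,_=cv2.connectedComponentsWithStats(m)
for i in range(1,n):
    if st[i,4]>15:
        Q=W[l==i]; print(st[i],Q.mean(0),cv2.minAreaRect(Q[:,:2].astype(np.float32)*1000))
E
python3 m.py
```

```text
K 421.2936059475104 table z 0.0016900798355636848
spindle c [ 0.61054722 -0.18041213] axis [-0.04213036  0.99911212] t -0.11535826234938747 0.13863751405399027 deg 2.414606288094789
-0.115 54 z 0.0656 lat -0.0127 0.0107 -0.0004
-0.1 60 z 0.0661 lat -0.0133 0.0103 -0.0007
-0.085 64 z 0.0673 lat -0.0138 0.012 0.0
-0.07 58 z 0.0667 lat -0.0108 0.0124 0.0011
-0.055 65 z 0.0783 lat -0.0232 0.0239 0.0018
-0.04 94 z 0.0804 lat -0.0241 0.0239 0.0002
-0.025 62 z 0.0644 lat -0.0221 0.021 0.0007
-0.01 67 z 0.0647 lat -0.0222 0.021 0.0004
0.005 30 z 0.0608 lat -0.0049 0.0054 0.0002
0.02 30 z 0.0607 lat -0.0054 0.0052 -0.0
0.035 32 z 0.0601 lat -0.0057 0.0066 -0.0003
0.05 36 z 0.0623 lat -0.0063 0.0066 0.0005
0.065 35 z 0.0619 lat -0.0067 0.0063 -0.0008
0.08 36 z 0.0597 lat -0.0072 0.0059 -0.0003
0.095 43 z 0.0606 lat -0.0217 0.0207 0.0007
0.11 84 z 0.0629 lat -0.0225 0.0206 0.0005
0.125 25 z 0.0598 lat -0.0052 0.0051 0.0
(array([ 21, 187,  37,  81,  94,  62, 105, 203, 744, 442, 120, 119]), array([0.06, 0.07, 0.08, 0.09, 0.1 , 0.11, 0.12, 0.13, 0.14, 0.15, 0.16,
       0.17, 0.18]))
[157 180  15  45 304] [0.59151316 0.1605754  0.1500994 ] ((591.4024658203125, 160.7728729248047), (15.141922950744629, 99.83555603027344), 81.33710479736328)
[175 183   4   9  19] [0.62833809 0.13276646 0.15049576] ((626.2485961914062, 133.75460815429688), (5.445057392120361, 18.966623306274414), 85.61896514892578)
[203 188  14  45 286] [0.57423063 0.05639207 0.15037225] ((574.8433227539062, 56.46419143676758), (14.294840812683105, 99.67921447753906), 81.12605285644531)
[168 193  32  33 382] [0.58176892 0.11386927 0.14708965] ((568.8963012695312, 114.8856430053711), (57.651798248291016, 73.34038543701172), 75.51009368896484)
[196 226   4   5  16] [0.53348144 0.08325152 0.1488561 ] ((533.6808471679688, 83.56050872802734), (6.944169998168945, 9.770129203796387), 80.46864318847656)
```

```bash
for i in 1 2 3 4; do :; done
python3 -m creep '[[[0.02,-0.042,0],-3.4],[[0.04,-0.085,0],-6.8],[[0.06,-0.127,0],-10.2],[[0.08,-0.17,0],-13.6],[[0.1,-0.212,0],-17]]'
python3 -m creep '[[[0.02,-0.042,0],-3.4],[[0.04,-0.085,0],-6.8],[[0.06,-0.127,0],-10.2],[[0.08,-0.17,0],-13.6],[[0.1,-0.212,0],-17]]'
python3 -m creep '[[[0.02,-0.042,0],-3.4],[[0.04,-0.085,0],-6.8],[[0.06,-0.127,0],-10.2],[[0.08,-0.17,0],-13.6],[[0.1,-0.212,0],-17]]'
python3 -m creep '[[[0.02,-0.042,0],-3.4],[[0.04,-0.085,0],-6.8],[[0.06,-0.127,0],-10.2],[[0.08,-0.17,0],-13.6],[[0.1,-0.212,0],-17]]'
```

```text
t: 0.6
ee_pos: [0.3115, 0.3743, 0.2137]
tool_rot: [-0.0, 0.316, 0.949, -0.0]
ft_force: [1.4, 0.2, -1.2]
opening: 0.998
t: 1.1
ee_pos: [0.4115, 0.1623, 0.2139]
tool_rot: [-0.0, 0.453, 0.891, -0.0]
ft_force: [1.6, 0.4, -0.2]
opening: 1.0
t: 1.6
ee_pos: [0.5116, -0.0499, 0.2138]
tool_rot: [-0.0, 0.58, 0.815, -0.0]
ft_force: [0.6, 0.9, -0.3]
opening: 1.002
t: 2.1
ee_pos: [0.6115, -0.2617, 0.2135]
tool_rot: [-0.0, 0.694, 0.72, -0.0]
ft_force: [0.5, 0.2, 0.4]
opening: 0.999
```

Over the handle. A wrist view will refine both spindle and alignment.

```bash
cat > w.py <<'E'
from h import *
import sys
p,d,K,T=grab('wrist'); s=ctrl.sense(); print(s['t'],s['ee_pos'],T.round(3).tolist())
cv2.imwrite(f'pics/{sys.argv[1]}.png',cv2.resize(p[:,:,::-1],(640,480)))
W=cloud(d,K,T);Z=W[...,2]
m=(Z>.046)&(Z<.09)&(abs(W[...,0]-.61)<.05)&(W[...,1]<-.02)&(W[...,1]>-.33)
P=W[m]; print(m.sum(), P.min(0),P.max(0))
for y in np.arange(-.31,-.02,.02):
    q=P[abs(P[:,1]-y)<.006]
    if len(q)>5: print(y.round(3),len(q),'x',q[:,0].min().round(4),q[:,0].max().round(4),'z',q[:,2].max().round(4))
E
python3 w.py wrist1
```

```text
2.15 [ 0.61386093 -0.26789411  0.213245  ] [[0.999, 0.035, 0.008, 0.608], [0.036, -0.957, -0.288, -0.181], [-0.003, 0.288, -0.958, 0.385], [0.0, 0.0, 0.0, 1.0]]
3532 [ 0.58256534 -0.29694973  0.04605462] [ 0.63395617 -0.07311847  0.07730177]
-0.29 177 x 0.6013 0.6256 z 0.0655
-0.27 192 x 0.6007 0.6247 z 0.0652
-0.25 198 x 0.5988 0.6238 z 0.0656
-0.23 219 x 0.5864 0.634 z 0.076
-0.21 114 x 0.6037 0.6159 z 0.059
-0.19 339 x 0.5871 0.6312 z 0.0609
-0.17 132 x 0.6013 0.6142 z 0.0595
-0.15 138 x 0.6006 0.6133 z 0.0598
-0.13 143 x 0.6 0.6125 z 0.0596
-0.11 150 x 0.5982 0.6117 z 0.0593
-0.09 171 x 0.5977 0.6108 z 0.0599
-0.07 102 x 0.5826 0.6258 z 0.0589
```

View pics/wrist1.png

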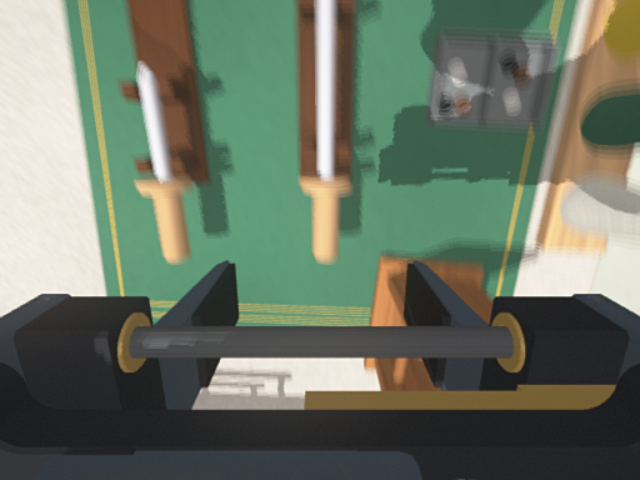

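Run:
```python
from h import *
s=ctrl.sense(); print(s['t'],s['ee_pos'],s['tool_rot'],s['qd'].round(3) if hasattr(s['qd'],'round') else s['qd'])
for n in('top','scene'):
    p,d,K,T=load(n); W=cloud(d,K,T)
    q=W[(W[...,2]>.08)&(W[...,2]<.2)&(W[...,0]>.5)&(W[...,0]<.85)&(W[...,1]<-.18)&(W[...,1]>-.45)]
    print(n,len(q),q.min(0),q.max(0)); 
    for y in np.arange(-.42,-.18,.02):
        r=q[abs(q[:,1]-y)<.01]
        if len(r): print(y.round(2),r[:,0].min().round(3),r[:,0].max().round(3),r[:,2].max().round(3))
```

```text
2.15 [ 0.61386093 -0.26789411  0.213245  ] [ 1.41428812e-03  6.96459494e-01  7.17594579e-01 -4.40033572e-04] [ 0.041 -0.047  0.12  -0.002 -0.062 -0.024]
top 1398 [ 0.61629696 -0.44927712  0.08001634] [ 0.79081779 -0.21619699  0.15720594]
-0.42 0.685 0.771 0.155
-0.4 0.697 0.768 0.081
-0.38 0.702 0.772 0.082
-0.34 0.689 0.791 0.156
-0.32 0.69 0.79 0.156
-0.22 0.616 0.616 0.08
scene 1143 [ 0.6829674  -0.44963052  0.08001456] [ 0.79087428 -0.32117632  0.15487151]
-0.42 0.683 0.756 0.154
-0.34 0.689 0.79 0.155
-0.32 0.688 0.791 0.155
```

```bash
python3 -m creep '[[[0.002,0.003,-0.04],0.4],[[0.002,0.003,-0.08],0.4],[[0.002,0.003,-0.11],0.4],[[0.002,0.003,-0.12],0.4],[[0.002,0.003,-0.12],0.4]]'
python3 -m creep '[[[0,0,-0.02],0],[[0,0,-0.04],0],[[0,0,-0.055],0],[[0,0,-0.062],0],[[0,0,-0.062],0]]'
```

```text
t: 2.65
ee_pos: [0.6126, -0.2564, 0.0928]
tool_rot: [-0.001, 0.691, 0.723, -0.0]
ft_force: [-0.1, 0.1, -0.1]
opening: 1.001
t: 3.15
ee_pos: [0.6133, -0.2568, 0.0319]
tool_rot: [-0.0, 0.691, 0.723, -0.0]
ft_force: [-1.0, -0.3, -0.0]
opening: 1.0
```

```bash
python3 -m creep '[[[0,0,0],0],[[0,0,0],0],[[0,0,0],0],[[0,0,0],0],[[0,0,0],0]]' 0 40
python3 -m creep '[[[0,0,0],0],[[0,0,0],0],[[0,0,0],0],[[0,0,0],0],[[0,0,0],0]]'
python3 -m creep '[[[0,0,0.005],0],[[0,0,0.02],0],[[0,0,0.04],0],[[0,0,0.06],0],[[0,0,0.06],0]]'
```

```text
t: 3.65
ee_pos: [0.6134, -0.2568, 0.0321]
tool_rot: [0.0, 0.691, 0.723, 0.0]
ft_force: [0.4, 0.7, -0.9]
opening: 0.595
t: 4.15
ee_pos: [0.6133, -0.2568, 0.0319]
tool_rot: [-0.0, 0.691, 0.723, 0.0]
ft_force: [0.5, -0.5, 0.4]
opening: 0.279
t: 4.65
ee_pos: [0.6149, -0.2577, 0.0958]
tool_rot: [0.003, 0.691, 0.723, 0.001]
ft_force: [0.6, -0.0, -1.8]
opening: 0.278
```

```bash
python3 -m creep '[[[-0.015,0.012,0.005],-2.5],[[-0.035,0.028,0.01],-5.5],[[-0.055,0.045,0.01],-8.5],[[-0.072,0.058,0.01],-11],[[-0.079,0.064,0.01],-11.7]]'
python3 -m creep '[[[0,0,0],0],[[0,0,0],0],[[0,0,0],0]]'
cat > v.py <<'E'
from h import *
import sys
p,d,K,T=grab('wrist'); s=ctrl.sense(); print(s['t'],s['ee_pos'],s['tool_rot'])
cv2.imwrite(f'pics/{sys.argv[1]}.png',cv2.resize(p[:,:,::-1],(768,576)))
W=cloud(d,K,T)
ee=np.array(s['ee_pos']); r=s['tool_rot']; th=2*np.arctan2(r[2],r[1])-np.pi/2; print('tool yaw',np.degrees(th))
u=np.array([-np.sin(th),np.cos(th)]); n=np.array([u[1],-u[0]])
P=W.reshape(-1,3); P=P[np.isfinite(P[:,0])]; t=(P[:,:2]-ee[:2])@u; l=(P[:,:2]-ee[:2])@n
for lo in np.arange(-.03,.225,.015):
    q=(t>lo)&(t<lo+.01)&(abs(l)<.03)&(P[:,2]>ee[2]+.003)&(P[:,2]<ee[2]+.05)
    if q.sum()>3: print('t %.3f n %d lat %.4f %.4f z %.4f'%(lo,q.sum(),l[q].min(),l[q].max(),np.percentile(P[q][:,2],95)))
q=(abs(P[:,0]-.58)<.07)&(P[:,1]>.02)&(P[:,1]<.2)
for a in ((0.142,.158),):
    Q=P[q&(P[:,2]>a[0])&(P[:,2]<a[1])&(P[:,1]<.09)]; 
    if len(Q)>10: print('plate top',len(Q),Q.mean(0),cv2.minAreaRect(Q[:,:2].astype(np.float32)*1000))
E
python3 v.py wrist2
python3 - <<'E'
from h import *
for n in('top','scene'):
    p,d,K,T=grab(n)
    if n=='scene':cv2.imwrite('pics/scene2.png',cv2.resize(p[100:270,130:350][:,:,::-1],(776,600),interpolation=cv2.INTER_CUBIC))
E
```

```text
t: 5.15
ee_pos: [0.5326, -0.1916, 0.102]
tool_rot: [-0.001, 0.761, 0.649, -0.0]
ft_force: [0.3, 0.0, -0.1]
opening: 0.276
t: 5.45
ee_pos: [0.5353, -0.1935, 0.1019]
tool_rot: [0.0, 0.761, 0.649, 0.0]
ft_force: [0.0, -0.0, -1.4]
opening: 0.279
5.5 [ 0.53506605 -0.19343101  0.10185162] [3.01088408e-04 7.60622080e-01 6.49194846e-01 1.11314789e-04]
tool yaw -9.038146576368627
t -0.030 n 415 lat -0.0132 0.0116 z 0.1345
t -0.015 n 81 lat -0.0135 0.0120 z 0.1488
t 0.000 n 780 lat -0.0137 0.0121 z 0.1417
t 0.015 n 1799 lat -0.0253 0.0237 z 0.1494
t 0.030 n 2629 lat -0.0251 0.0234 z 0.1456
t 0.045 n 439 lat -0.0073 0.0062 z 0.1285
t 0.060 n 490 lat -0.0078 0.0060 z 0.1284
t 0.075 n 517 lat -0.0075 0.0058 z 0.1282
t 0.090 n 576 lat -0.0073 0.0062 z 0.1283
t 0.105 n 637 lat -0.0076 0.0060 z 0.1282
t 0.120 n 602 lat -0.0074 0.0063 z 0.1282
```

View pics/wrist2.png

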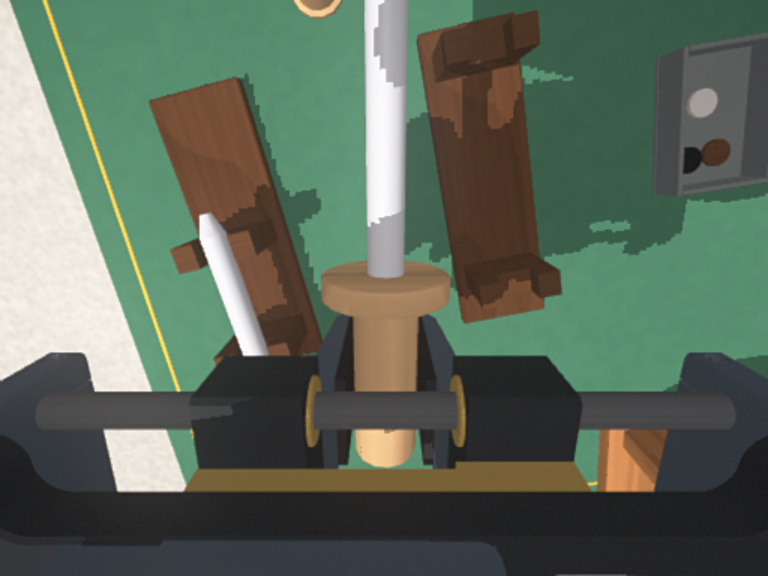

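View pics/scene2.png

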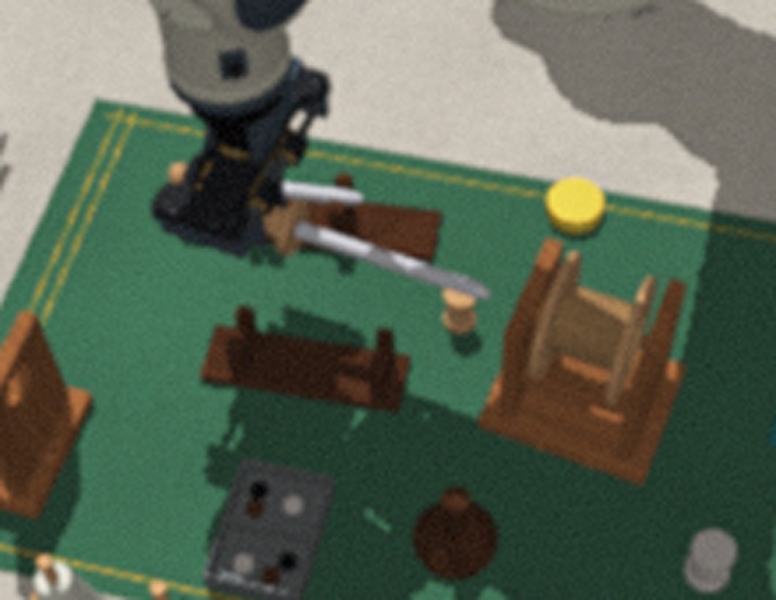

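The wrist view shows the rod level and straight in the jaws, running from (385,275) up to (388,0). The scene crop shows the tip at (485,292), short of the first plate at (535,300). Next I compare the rod and hole lines in the same top view.

```bash
cat > a.py <<'E'
from h import *
p,d,K,T=load('top'); W=cloud(d,K,T); P=W[np.isfinite(W[...,0])]
N=np.array([.5745,.0564]);F=np.array([.5915,.1607]); u=(F-N)/np.linalg.norm(F-N); N=N-.007*u; n=np.array([u[1],-u[0]])
print('N',N,'yaw',np.degrees(np.arctan2(-u[0],u[1])))
t=(P[:,:2]-N)@u; l=(P[:,:2]-N)@n
m=(P[:,2]>.108)&(P[:,2]<.135)&(t>-.2)&(t<-.002)&(abs(l)<.03)
for lo in np.arange(-.2,0,.01):
    q=m&(t>=lo)&(t<lo+.01)
    if q.sum()>3: print(lo.round(3),q.sum(),'lat',l[q].min().round(4),l[q].max().round(4),l[q].mean().round(4),'z',np.percentile(P[q][:,2],90).round(4),'tmax',t[q].max().round(4))
for a,b in((-.006,.022),(.1,.128)):
    q=(t>a)&(t<b)&(P[:,2]>.143)&(P[:,2]<.157)&(abs(l)<.06); print('plate lat',l[q].min(),l[q].max(),'t',t[q].min(),t[q].max(),'z',np.median(P[q][:,2]))
q=(t>.015)&(t<.105)&(abs(l)<.07)&(P[:,2]>.16);print('reel',t[q].min(),t[q].max(),l[q].mean(),P[q][:,2].max())
E
python3 a.py
```

```text
N [0.57337392 0.04949117] yaw -9.25731329312183
-0.2 15 lat -0.0047 0.0077 0.0007 z 0.1294 tmax -0.1904
-0.19 26 lat -0.005 0.009 0.0018 z 0.1285 tmax -0.1804
-0.18 26 lat -0.0049 0.0085 0.0019 z 0.1286 tmax -0.1703
-0.17 25 lat -0.005 0.0081 0.0015 z 0.1284 tmax -0.1607
-0.16 26 lat -0.005 0.0084 0.0014 z 0.128 tmax -0.1505
-0.15 25 lat -0.0043 0.0086 0.0019 z 0.128 tmax -0.1402
-0.14 25 lat -0.0051 0.0082 0.0014 z 0.1296 tmax -0.1301
-0.13 25 lat -0.0048 0.0079 0.0017 z 0.128 tmax -0.1203
-0.12 27 lat -0.0051 0.0085 0.0014 z 0.128 tmax -0.11
-0.11 24 lat -0.0045 0.0082 0.0017 z 0.1287 tmax -0.1003
-0.1 26 lat -0.0053 0.0084 0.0014 z 0.1287 tmax -0.0903
-0.09 25 lat -0.0052 0.0077 0.0013 z 0.1283 tmax -0.0803
-0.08 26 lat -0.005 0.0083 0.0018 z 0.1286 tmax -0.0703
-0.07 27 lat -0.0052 0.0086 0.0013 z 0.1272 tmax -0.0601
-0.06 24 lat -0.0051 0.0077 0.0011 z 0.1282 tmax -0.0501
-0.05 25 lat -0.0053 0.0074 0.0011 z 0.1288 tmax -0.04
-0.04 17 lat -0.0038 0.0056 0.0014 z 0.1263 tmax -0.0302
plate lat -0.04946936041468363 0.050157212780214656 t -0.00017217571365543124 0.014461344670081354 z 0.15054755508517925
plate lat -0.050102136347227495 0.04958965216827897 t 0.10562142580168415 0.12080569967846147 z 0.1500515620791124
reel 0.023695347992004758 0.09624521898026643 0.0004865704314940628 0.17758222570191784
```

```bash
python3 -m creep '[[[-0.0015,0.001,0],-0.2],[[0.0015,0.0195,0],-0.2],[[0.005,0.039,0],-0.2],[[0.008,0.059,0],-0.2],[[0.008,0.059,0],-0.2]]'
python3 -m creep '[[[0.002,0.012,0],0],[[0.004,0.024,0],0],[[0.006,0.036,0],0],[[0.008,0.048,0],0],[[0.008,0.048,0],0]]'
python3 -m creep '[[[0.002,0.012,0],0],[[0.004,0.024,0],0],[[0.006,0.036,0],0],[[0.008,0.048,0],0],[[0.008,0.048,0],0]]'
```

```text
t: 6.1
ee_pos: [0.5423, -0.1318, 0.1018]
tool_rot: [-0.0, 0.761, 0.648, 0.0]
ft_force: [-0.7, -0.8, -2.0]
opening: 0.276
t: 6.6
ee_pos: [0.5504, -0.0841, 0.1019]
tool_rot: [-0.0, 0.761, 0.648, 0.0]
ft_force: [-0.6, -0.8, -1.6]
opening: 0.28
t: 7.1
ee_pos: [0.5584, -0.0361, 0.1019]
tool_rot: [-0.0, 0.761, 0.648, 0.0]
ft_force: [0.1, -0.1, -1.3]
opening: 0.277
```

```bash
python3 -m creep '[[[0.0015,0.01,0],0],[[0.0035,0.021,0],0],[[0.005,0.031,0],0],[[0.0065,0.04,0],0],[[0.0065,0.04,0],0]]'
python3 - <<'E'
from h import *
grab('top'); p,d,K,T=grab('scene')
cv2.imwrite('pics/scene3.png',cv2.resize(p[120:270,210:350][:,:,::-1],(560,600),interpolation=cv2.INTER_CUBIC))
N=np.array([.57337,.04949]);u=np.array([.1609,.987]);n=np.array([u[1],-u[0]])
for nm in('top','scene','wrist'):
    if nm=='wrist': grab('wrist')
    p,d,K,T=load(nm); W=cloud(d,K,T); P=W[np.isfinite(W[...,0])]
    t=(P[:,:2]-N)@u; l=(P[:,:2]-N)@n
    q=(t>-.04)&(t<-.003)&(abs(l)<.03)&(P[:,2]>.125)&(P[:,2]<.15); 
    if q.sum():print(nm,'collar',q.sum(),t[q].min(),np.percentile(t[q],[50,95]),t[q].max(),P[q][:,2].max())
    q=(t>.123)&(t<.2)&(abs(l)<.03)&(P[:,2]>.1)&(P[:,2]<.14)
    if q.sum():print(nm,'tip',q.sum(),t[q].min(),t[q].max(),l[q].mean(),P[q][:,2].max())
E
```

```text
t: 7.6
ee_pos: [0.5649, 0.0034, 0.1019]
tool_rot: [-0.0, 0.761, 0.648, 0.0]
ft_force: [0.2, 0.5, -1.4]
opening: 0.277
top tip 102 0.12572556091163 0.16785769196161826 -0.0001819603602660451 0.1310861755687619
scene collar 80 -0.025032732776615555 [-0.00895293 -0.00433021] -0.004006443455986286 0.14704908502798775
scene tip 77 0.12305297503740265 0.16927956287223817 0.0007022627751509436 0.1290522080268237
wrist collar 4195 -0.039993533984916375 [-0.01748387 -0.00814762] -0.007750819309654437 0.14997784037857353
```

View pics/scene3.png

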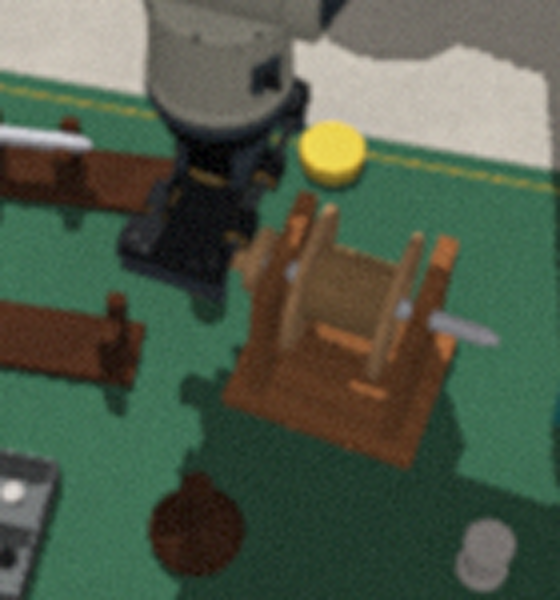

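The crop shows the rod through the first plate, reel and second plate, with the tip out at (495,338). The collar is about 6 mm short of the first plate. Next: lower onto the hole bottoms, release, then rise.

```bash
python3 -m creep '[[[0,0,-0.003],0],[[0,0,-0.006],0],[[0,0,-0.009],0],[[0,0,-0.011],0],[[0,0,-0.011],0]]'
python3 -m creep '[[[0,0,0],0],[[0,0,0],0],[[0,0,0],0],[[0,0,0],0],[[0,0,0],0]]' 0.55
python3 -m creep '[[[0,0,0],0],[[0,0,0],0],[[0,0,0],0],[[0,0,0],0],[[0,0,0],0]]' 0.7
```

```text
t: 8.25
ee_pos: [0.5646, 0.0021, 0.0906]
tool_rot: [-0.0, 0.762, 0.648, -0.0]
ft_force: [0.1, 0.6, -0.8]
opening: 0.281
t: 8.75
ee_pos: [0.5648, 0.0022, 0.091]
tool_rot: [0.0, 0.762, 0.648, 0.0]
ft_force: [-0.4, 0.8, 0.6]
opening: 0.547
t: 9.25
ee_pos: [0.5647, 0.0022, 0.0909]
tool_rot: [-0.0, 0.762, 0.648, -0.0]
ft_force: [-0.1, 0.4, 0.7]
opening: 0.7
```

```bash
python3 -m creep '[[[0,0,0.01],0],[[0,0,0.03],0],[[0,0,0.06],0],[[0,0,0.1],0],[[0,0,0.14],0]]'
python3 -m creep '[[[-0.01,-0.04,0.01],0],[[-0.02,-0.08,0.02],0],[[-0.03,-0.12,0.03],0],[[-0.03,-0.14,0.03],0],[[-0.03,-0.14,0.03],0]]'
python3 - <<'E'
from h import *
p0,_,_,_=grab('top'); p,d,K,T=grab('scene')
a=cv2.resize(p[110:270,190:350],(400,400),interpolation=cv2.INTER_CUBIC); b=cv2.resize(p0[150:270,130:250],(400,400),interpolation=cv2.INTER_CUBIC)
cv2.imwrite('pics/end.png',np.hstack([a,b])[:,:,::-1])
N=np.array([.57337,.04949]);u=np.array([.1609,.987]);n=np.array([u[1],-u[0]])
for nm in('top','scene'):
    p,d,K,T=load(nm); W=cloud(d,K,T); P=W[np.isfinite(W[...,0])]
    t=(P[:,:2]-N)@u; l=(P[:,:2]-N)@n
    for k,q in dict(collar=(t>-.04)&(t<-.003)&(abs(l)<.03)&(P[:,2]>.123)&(P[:,2]<.15),handle=(t>-.12)&(t<-.003)&(abs(l)<.03)&(P[:,2]>.1)&(P[:,2]<.15),tip=(t>.123)&(t<.2)&(abs(l)<.03)&(P[:,2]>.09)&(P[:,2]<.14),reel=(t>.015)&(t<.105)&(abs(l)<.07)&(P[:,2]>.16)).items():
        if q.sum():print(nm,k,q.sum(),'t',t[q].min().round(4),t[q].max().round(4),'l',l[q].mean().round(4),'z',P[q][:,2].max().round(4))
E
```

```text
t: 9.75
ee_pos: [0.5643, 0.0023, 0.233]
tool_rot: [-0.0, 0.762, 0.648, -0.0]
ft_force: [0.4, -0.3, -0.3]
opening: 0.7
t: 10.25
ee_pos: [0.5346, -0.1403, 0.262]
tool_rot: [0.001, 0.763, 0.647, 0.0]
ft_force: [0.0, 0.8, 0.3]
opening: 0.699
top collar 80 t -0.0399 -0.007 l -0.0003 z 0.1347
top handle 423 t -0.0867 -0.0032 l -0.0006 z 0.1347
top tip 88 t 0.1274 0.1672 l -0.0001 z 0.1189
top reel 238 t 0.0239 0.0961 l -0.0012 z 0.1785
scene collar 45 t -0.0312 -0.0045 l 0.0013 z 0.1334
scene handle 260 t -0.0853 -0.0045 l 0.0036 z 0.1334
scene tip 76 t 0.1235 0.1682 l 0.0005 z 0.1203
scene reel 124 t 0.0254 0.098 l 0.0029 z 0.1798
```

View pics/end.png

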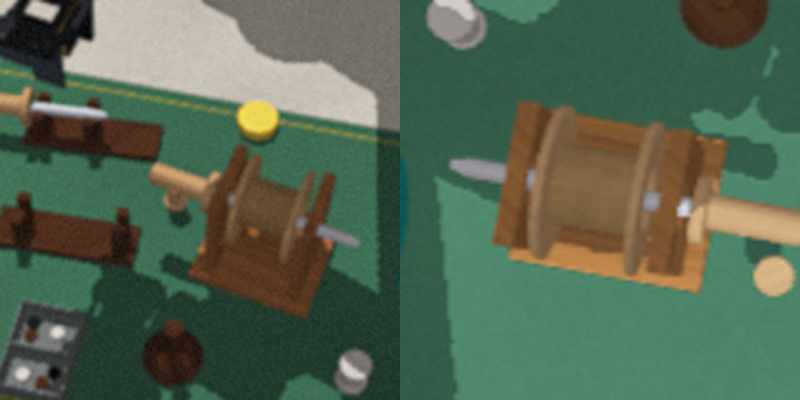

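The final view shows the spindle lying through both plates and the reel. The collar is about 7 mm from the plate (right panel, near 700,205), the tip is out the far side (470,168), and the reel is in its cradle. The gripper is clear.

```bash
python3 -m creep '[[[0,0,0],0],[[0,0,0],0],[[0,0,0],0]]'; python3 -c "
from plant import ctrl
print(ctrl.finish_job())"
```

```text
t: 10.65
ee_pos: [0.5348, -0.137, 0.2609]
tool_rot: [-0.0, 0.761, 0.648, -0.0]
ft_force: [0.0, 0.0, 0.7]
opening: 0.702
the job is handed in; nothing more can be done
None
```

The job is done and handed in at about 10.7 s. I took the long spindle by its handle, slid it tip first through the first plate, the reel and the second plate, lowered it onto the hole bottoms, let go and backed away.

- **Fit:** The last top and scene views put the collar about 7 mm from the first plate. The tip is about 48 mm beyond the second plate, and the spindle is level and within a few mm of the hole line.
- **Reel:** It is still in its cradle, within about 2 mm of where it was by the top view.
- **Robot:** The gripper is well clear of everything. The wrist force readings printed after each move stayed at about 2 N or less.
- **Disagreement:** The scene and top views differ by a few mm sideways, and no check failed.

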